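# Open the reagent cupboard past its safety hook

### The arm

A 6-joint arm with a two-finger parallel gripper is mounted at the origin on the work surface. World frame = base frame: x ahead of the robot, y to its left, z up, the work surface at z = 0. Lengths are in m, angles in degrees, forces in N, time in s.
With the tool pointing down it reaches from about 0.35 to 0.875 m from the base axis. Payload 4.2 kg.
Tool frame: the origin (TCP) lies midway between the tips of the shut fingers; the grasp point (between the pads) lies 19 mm behind it (r.pinch_z is the distance from the TCP to the grasp point, in m); z points along the fingers, y is the line along which they close (so a half turn about z gives the same grasp; the last joint's range is limited). The gripper opens to 87 mm and grips with 3 to 60 N. Pads are 19 mm wide; open, the fingers measure 117 mm over their backs; the gripper's body (75 mm by 190 mm) begins 51 mm behind the grasp point.
Start: joints at [78.873, 22.042, 0.453, 0, -68.411, -14.817], TCP at [0.273, 0.562, 0.223] pointing down, gripper open.
Joint ranges: [-179.83, 179.83], [-69.29, 118.12], [-61.27, 80.66], [-181.25, 117.63], [-171.15, -9.14], [-177.46, 177.46]. Speed limits (degrees/s): [159.86, 159.86, 180, 180, 180, 180].

### API

Orientations are given as a 3x3 rotation matrix whose columns are the frame's x, y, z axes.
In Python, from station import r, imaging, models gives the robot as it stands. The module is installed in compiled form; this text tells all that it offers.
- The arm moves only by the tool apply_moves, never from a script. Its argument "moves" is a list of rows, each a list of 2 entries, a list of its own where there are three numbers: the shift along the tool's x, y, z in m, then the turn about the tool's z in degrees. A call has 1 to 5 rows; each row shifts and turns the commanded pose from where the row before left it, along the tool's axes as they then stand; what a row does not reach is not made up. A row lasts 1/12 s, in which the tool goes at most 41.7 mm and 7.16 degrees, less where a joint would pass 70% of its speed; a pose out of reach is approached as far as the arm can. A call is refused whole if a number of a shift passes 0.0417 or a number of a turn 7.16, either way. A call with a gripper value outside its range is refused whole. "hand" is the finger opening in m, from 0 to 0.087, set as the call begins (left out, the last holds). The fingers move at their own pace and stop on an object; the grip force is fixed at half the most. Time passes only in rows, so rows that do not move let the fingers close. It gives the time, the measured TCP pose, the force, the opening and the grip force at its end, in the units of the state.
- r.sense(): the state, without advancing time (a new reading comes with each control period).
- imaging.capture(name): name is "scene" or "top" or "wrist"; returns a dict with "frame" (420x560x3 uint8, blue, green, red), "intrinsics" (3x3 intrinsics, pixels), "dist" ([k1, k2, p1, p2, k3] as OpenCV has them; the pictures are not rectified), "eye" and "orientation" of the camera in the world. Camera axes: x right, y down, z forward; pixel columns grow to the right and rows downward; lengths in m; the calibration is good to about 2 mm. A picture is of the moment at which its call begins. There is no depth.
- r.finish_job(): hands the job in; it is judged then, once.
Trained networks look in a picture, given as the dict that the camera call returned (one of the last four; its "shot" number tells which), for a name from the list of things; names that differ only in an ending like _2 or _b are one class to them, and where a whole thing is asked for, a point or a joint stands for the part that bears it (a point fixed in the world has none). Each returns a list of dicts, best first, with "confidence" (0 to 1); they miss things now and then, are a little off and sometimes report something else, mostly with a low value. They report only what shows in the picture. A call takes as long as a camera call.
- models.cut_out(picture, target): "region" (420x560 bool, what is visible of it) and "extent" ([left, top, width, height] as shares, 0 to 1, of the picture: columns of its width, rows of its height, round what is visible of it).
- models.place_of(picture, target): "at" ([column, row] as shares, 0 to 1, of the picture: columns of its width, rows of its height: a listed point, or the origin of a listed thing).
The state is a dict: "time_s": time; "joints": joint angles; "joint_velocities": joint speeds; "effort": joint torques, N m; "tcp_pos": TCP position; "ee_rot": TCP orientation; "wrist_force": force on the tool from outside, world axes, zero at the start; "moment": the same for the moment, N m; "gripper_width": opening from 0.0 (shut) to 1.0 (fully open); "gripper_force": force on a finger pad.
Only numpy, scipy, OpenCV 4.12 (cv2) and the standard library are available. Lean on these libraries where they do the work, as an engineer would, in place of code of your own. Each camera call takes 0.05 s, during which the arm holds its last target. There are 200 camera calls.

### The job

Open the reagent cupboard: draw the door out by its handle until the safety hook stops it, reach down through the gap behind the top of the door, press the red thumb button down just far enough to free the hook and keep it pressed while you draw the door past it, then swing the door wide open, about square to the cupboard, and leave it standing there. Never wrench the door against the hook or bear down hard on the button, and leave the bottles, glassware and tip box as they stand.

Things in the scene. Friction and masses are not known exactly. Their poses are not given: they have to be found in the camera images.
- cupboard: white bench-top reagent cupboard fixed to the bench, 200 deep (x) x 280 wide (y) x 250 mm high, on 20 mm feet; origin on the bench under its centre, front towards its own -x. A grey door, 18 mm thick, covers the front from 25 to 250 mm height, its top edge level with the 10 mm thick roof. Shut, its inner face lies against the roof's front edge.
- door_hinge (a point): the door's upright hinge axis, at the height of the door's top edge, in the plane of the door's inner face; at the cupboard's own x = -100, y = -135 mm. Axes as the cupboard's.
- door (a joint): door angle, rad: 0 = shut, grows as it opens (anticlockwise from above), 1.57 = square to the front, end stop 1.9. The free edge, 277 mm from the hinge, swings from the cupboard's +y to its -x. Slightly stiff hinge (0.12 N m): the door stays where left. Starts 0 to 0.06. The hook stops it near 0.16: gap then 33 mm between inner face and roof's front edge at the button.
- handle_grip (a point): grip point on the door's upright steel bar handle: on the bar's axis, 30 mm below the door's top edge, 53 mm out from the inner face (30 mm free behind the bar), 240 mm from the hinge. The bar is 10 mm round and runs from 14 to 120 mm below the top edge. Turns with the door.
- catch: black catch housing on the door's inner face, carrying an orange sprung hook with a red thumb button on it. Origin on the inner face, level with the door's top edge, 200 mm from the hinge; x points from the inner face into the cupboard, y along the door to its free edge, z up. Turns with the door; its pose does not show the hook's movement. A press of 25 N or more breaks it.
- over_button (a point): point straight above the red thumb button (15 mm across, flat top), level with the door's top edge, 16.5 mm in from the inner face. The button is on a threaded stem that users wind up or down: its top lies 5 to 27 mm below this point, find it by touch. It sinks with the hook, spring 4 N at first, 1 N more per mm: hook free after 6 mm (10 N), rigid stop at 8 mm (12 N).
- keeper: steel keeper: a level 8 mm pin, 60 mm long, along the front under the roof, its axis 30 mm below the roof's upper face and 8 mm behind its front edge. The hook bears on its back when the door is pulled; hold the hook down until the door angle is about 0.27. 40 N or more between them breaks the hook. Origin over the middle of the pin, on the roof's front edge.
- tip_box: blue pipette-tip box, 83 x 118 x 57 mm, standing on the cupboard's roof; origin under its centre
- bottle_in_left: white reagent bottle with red cap, 62 mm across, 150 mm tall, standing inside the cupboard; origin under its centre
- bottle_in_right: amber reagent bottle with red cap, 62 mm across, 150 mm tall, standing inside the cupboard; origin under its centre
- bottle_left: white reagent bottle with red cap, 62 mm across, 150 mm tall, on the bench beside the cupboard's latch side; origin under its centre
- bottle_front: white reagent bottle with red cap, 62 mm across, 150 mm tall, on the bench in front of the cupboard, just beyond the door's swing; origin under its centre
- flask: stoppered glass conical flask, 84 mm across, 148 mm tall, on the bench; origin under its centre
- beaker: glass beaker, 76 mm across, 95 mm tall, on the bench; origin under its centre

How it is judged:
By the outcome, as a careful person would: the job done as asked, in the order asked, and still so for the second after the job is handed in, with the robot touching nothing.
It also fails if it takes over 70 s, if anything falls off the work surface, if the arm or the gripper's body presses on something with over 40 N, if the wrist force passes 120 N, or if a joint passes its speed limit or range.

## Working session

There is one attempt and no reset: what is moved stays moved. The work goes in short steps, Python scripts to look and compute and a tool call to move; the robot and the scene stay as the last step left them, time stands still between calls to the robot, and variables do not carry over. Pictures are saved under pics/ and viewed, at most 10 in all, crops included, and the job is handed in when it is done.

Besides the shell and the picture viewer there is one more tool, called after "Request:" as a command line: name --argument value ..., lists and objects as JSON in quotes. apply_moves: Moves the arm, as the interface text tells. Its arguments: {"type":"object","properties":{"moves":{"type":"array"},"hand":{"type":"number"}},"required":["moves"]}

```bash
mkdir -p pics; cat > h.py <<'E'
from station import r, imaging, models
import numpy as np, cv2
def px(c,uv):
    K=np.array(c["intrinsics"],float);d=np.array(c["dist"],float)
    p=cv2.undistortPoints(np.array([[uv]],float),K,d)[0,0]
    R=np.array(c["orientation"]);v=R@np.array([p[0],p[1],1.]);return np.array(c["eye"],float),v/np.linalg.norm(v)
def at_z(c,uv,z):
    e,v=px(c,uv);return e+v*(z-e[2])/v[2]
def proj(c,P):
    R=np.array(c["orientation"]);K=np.array(c["intrinsics"],float);d=np.array(c["dist"],float)
    X=(np.atleast_2d(P)-np.array(c["eye"]))@R
    return cv2.projectPoints(X,np.zeros(3),np.zeros(3),K,d)[0][:,0]
E
python3 - <<'E'
from h import *
s=r.sense()
for k in ("time_s","tcp_pos","wrist_force","gripper_width"):print(k,s[k])
print(np.round(s["ee_rot"],3).tolist())
for n in ("scene","top"):
    c=imaging.capture(n);cv2.imwrite(f"pics/{n}0.png",c["frame"])
    print(n,np.round(c["eye"],3),np.round(c["orientation"],3).tolist())
    for t,z in (("cupboard",0),("door_hinge",.27),("handle_grip",.24),("over_button",.27),("catch",.27),("keeper",.27),("tip_box",.27),("bottle_left",0),("bottle_front",0),("flask",0),("beaker",0)):
        for o in models.place_of(c,t)[:3]:
            uv=np.array(o["at"])*[560,420]
            print(t,round(o["confidence"],2),uv.round(1),at_z(c,uv,z).round(4))
E
```

```text
time_s 0.0
tcp_pos [0.27312383 0.5614821  0.22145404]
wrist_force [-0.14410305  0.12594573 -1.55353752]
gripper_width 0.9981514582130245
[[0.899, -0.438, -0.001], [-0.438, -0.899, -0.002], [0.0, 0.002, -1.0]]
scene [ 0.423 -0.352  1.224] [[0.853, -0.497, 0.158], [-0.521, -0.815, 0.254], [0.002, -0.299, -0.954]]
cupboard 0.87 [246.9 147.6] [0.6501 0.2133 0.    ]
door_hinge 0.96 [294.4 136.5] [0.7225 0.0514 0.27  ]
handle_grip 0.77 [207.4 165.6] [0.49   0.1114 0.24  ]
over_button 0.18 [247.4 144.2] [0.6059 0.0963 0.27  ]
keeper 0.55 [215.  139.3] [0.5405 0.1529 0.27  ]
keeper 0.24 [297.7 358.3] [ 0.4373 -0.4169  0.27  ]
tip_box 0.95 [224.6  90. ] [0.6349 0.2708 0.27  ]
bottle_left 0.74 [186.6 158.5] [0.4596 0.283  0.    ]
bottle_left 0.27 [205.4 165.5] [0.501  0.2283 0.    ]
bottle_front 0.98 [251.8 265.3] [ 0.4647 -0.1361  0.    ]
bottle_front 0.22 [208.3 166.8] [0.5069 0.2192 0.    ]
flask 0.93 [340.6 325.9] [ 0.596 -0.425  0.   ]
beaker 0.94 [299.  357.1] [ 0.4464 -0.4343  0.    ]
beaker 0.46 [293.3 139. ] [0.7993 0.1595 0.    ]
top [ 0.393 -0.049  1.372] [[0.008, -0.985, 0.172], [-1.0, -0.009, -0.005], [0.006, -0.172, -0.985]]
cupboard 0.75 [192.1 199.9] [0.6548 0.2123 0.    ]
door_hinge 0.7 [237.1 152.1] [0.7253 0.0538 0.27  ]
handle_grip 0.56 [209.7 248.1] [0.4886 0.1182 0.24  ]
over_button 0.41 [190.2 219.3] [0.5555 0.1636 0.27  ]
catch 0.43 [196.1 220. ] [0.5539 0.1491 0.27  ]
tip_box 0.77 [150.4 188.1] [0.632  0.2654 0.27  ]
bottle_left 0.82 [165.6 264.8] [0.4576 0.284  0.    ]
bottle_front 0.65 [309.2 267.3] [ 0.4546 -0.1431  0.    ]
flask 0.66 [399.4 223.7] [ 0.5872 -0.4173  0.    ]
flask 0.62 [164.6 265.9] [0.4543 0.2869 0.    ]
beaker 0.68 [407.7 270.4] [ 0.4466 -0.4378  0.    ]
```

```bash
python3 - <<'E'
import cv2,numpy as np
a=cv2.imread("pics/scene0.png")[40:300,110:350];b=cv2.imread("pics/top0.png")[100:320,110:350]
a=cv2.resize(a,None,fx=1.66,fy=1.66,interpolation=2);b=cv2.resize(b,None,fx=1.66,fy=1.66,interpolation=2)
h=max(a.shape[0],b.shape[0]);p=lambda m:cv2.copyMakeBorder(m,0,h-m.shape[0],0,0,0)
cv2.imwrite("pics/c0.png",np.hstack([p(a),p(b)]))
E
```

```text
(no output)
```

View pics/c0.png

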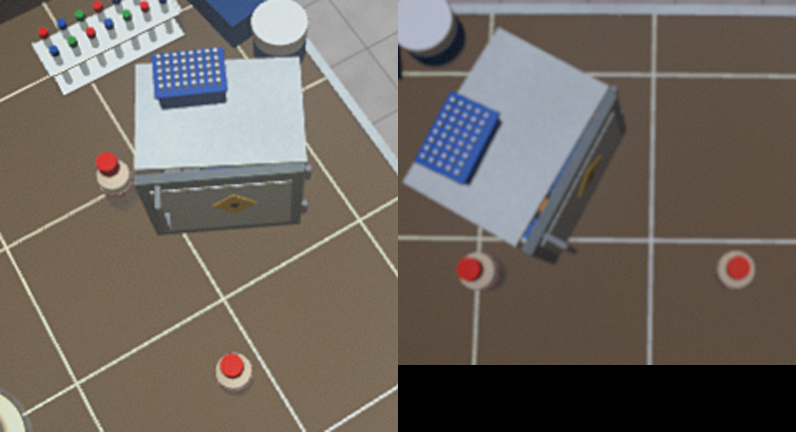

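The scene picture shows the cupboard (roof about columns 190–295, rows 75–140) with its door slightly ajar. The handle is at the left end, and the tip box stands at the back left of the roof. The roof top is at z = 0.25. Next I'll fit the cupboard pose and the door angle.

```bash
cat >> h.py <<'E'
def frame(p):
    x,y,a=p[:3];R=np.array([[np.cos(a),-np.sin(a)],[np.sin(a),np.cos(a)]])
    def C(u,v,z): return np.r_[R@[u,v]+[x,y],z]
    def D(u,v,z,th=None):   # u into cupboard from inner face, v from hinge along door
        t=p[3] if th is None else th
        q=np.array([[np.cos(t),-np.sin(t)],[np.sin(t),np.cos(t)]])@[u,v]
        return C(q[0]-.1,q[1]-.135,z)
    return C,D
E
python3 - <<'E'
from h import *
from scipy.optimize import least_squares
obs=[]
for n in ("scene","top"):
    c=imaging.capture(n)
    for t in ("cupboard","door_hinge","handle_grip"):
        o=models.place_of(c,t)
        if o and o[0]["confidence"]>.5: obs.append((c,t,np.array(o[0]["at"])*[560,420],4))
    im=c["frame"].astype(int); o=models.cut_out(c,"cupboard")[0]; m=o["region"].astype(np.uint8)
    hsv=cv2.cvtColor(c["frame"],cv2.COLOR_BGR2HSV)
    tb=models.cut_out(c,"tip_box")[0]["region"].astype(np.uint8)
    roof=((m>0)&(hsv[...,2]>150)&(hsv[...,1]<50)).astype(np.uint8)|cv2.dilate(tb,np.ones((3,3)))
    roof=cv2.morphologyEx(roof,cv2.MORPH_CLOSE,np.ones((5,5)));roof=cv2.morphologyEx(roof,cv2.MORPH_OPEN,np.ones((5,5)))
    k=max(cv2.findContours(roof,0,1)[0],key=cv2.contourArea)
    q=cv2.approxPolyDP(cv2.convexHull(k),8,True)[:,0]
    print(n,q.tolist())
    for u in q: print(at_z(c,u,.25).round(4))
    if n=="top":
        k2=max(cv2.findContours(tb,0,1)[0],key=cv2.contourArea)
        bx=cv2.boxPoints(cv2.minAreaRect(k2)); print("tip top",[at_z(c,u,.307)[:2].round(3).tolist() for u in bx])
def res(p):
    C,D=frame(p);P={"cupboard":C(0,0,0),"door_hinge":D(0,0,.25),"handle_grip":D(-.053,.24,.22)}
    return np.concatenate([(proj(c,P[t])[0]-uv) for c,t,uv,s in obs])
f=least_squares(res,[.65,.21,1.05,.03],loss="soft_l1");print(f.x.round(4),f.fun.round(1))
C,D=frame(f.x)
for a in ((-.1,-.14),(-.1,.14),(.1,.14),(.1,-.14)): print("corner",C(*a,.25).round(4))
E
```

```text
scene [[289, 75], [294, 137], [191, 141], [201, 72]]
[0.819  0.2321 0.25  ]
[0.7271 0.0592 0.25  ]
[0.4858 0.1926 0.25  ]
[0.611 0.371 0.25 ]
top [[169, 119], [234, 151], [185, 245], [115, 210]]
[0.819 0.234 0.25 ]
[0.7341 0.0636 0.25  ]
[0.4947 0.1777 0.25  ]
[0.5799 0.3575 0.25  ]
tip top [[0.601, 0.331], [0.71, 0.285], [0.669, 0.201], [0.562, 0.248]]
[0.6609 0.21   1.0614 0.0395] [-4.950e+01 -2.084e+02 -4.000e-01  7.000e-01  1.800e+00 -1.000e-01
  3.000e-01  0.000e+00  1.000e-01  8.000e-01  1.000e-01 -1.000e+00]
corner [0.7344 0.0545 0.25  ]
corner [0.49  0.191 0.25 ]
corner [0.5875 0.3656 0.25  ]
corner [0.8319 0.2291 0.25  ]
```

```bash
cat >> h.py <<'E'
def plan(pos,yawx,n,start=None,label=""):
    """rows from start (pos,yaw deg of tool x) to target, tool pointing down"""
    s=r.sense()
    if start is None: start=(s["tcp_pos"],np.degrees(np.arctan2(s["ee_rot"][1][0],s["ee_rot"][0][0])))
    p=np.array(start[0],float);y=start[1];rows=[]
    pos=np.array(pos,float);dy=(yawx-y+180)%360-180
    p0=p.copy();y0=y
    for i in range(1,n+1):
        a=np.radians(y);X=np.array([np.cos(a),np.sin(a),0]);Y=np.array([np.sin(a),-np.cos(a),0])
        d=p0+(pos-p0)*i/n-p
        sh=np.array([d@X,d@Y,-d[2]]).round(4);t=round(-(y0+dy*i/n-y),1)
        p=p+sh[0]*X+sh[1]*Y-[0,0,sh[2]];y-=t
        rows.append([sh.tolist(),t])
    print(label)
    for i in range(0,n,5): print(rows[i:i+5])
    return p,y
FIT=[0.6609,0.21,1.0614,0.0395]
E
python3 - <<'E'
from h import *
C,D=frame(FIT);h=D(-.053,.24,.34);yx=np.degrees(FIT[2]+FIT[3])-180
print(h,yx)
R=np.array([[np.cos(FIT[2]),-np.sin(FIT[2])],[np.sin(FIT[2]),np.cos(FIT[2])]])
for t in ([0.601, 0.331], [0.71, 0.285], [0.669, 0.201], [0.562, 0.248]): print((R.T@(np.array(t)-FIT[:2])).round(3))
for th in (.16,.27,1.57): print(th,D(.0165,.2,.25,th).round(3))
s=plan([.273,.562,.34],-26,4)
plan(h,yx,14,s)
E
```

```text
[0.49200951 0.11827822 0.34      ] -116.92307633404766
[0.076 0.111]
[ 0.089 -0.006]
[-0.004 -0.011]
[-0.015  0.105]
0.16 [0.548 0.141 0.25 ]
0.27 [0.54 0.12 0.25]
1.57 [ 0.618 -0.11   0.25 ]

[[[-0.0001, 0.0, -0.0294], np.float64(0.0)], [[-0.0001, 0.0001, -0.0293], np.float64(0.0)], [[-0.0001, 0.0, -0.0294], np.float64(0.0)], [[-0.0, 0.0001, -0.0294], np.float64(0.1)]]

[[[0.028, 0.0216, 0.0], np.float64(6.5)], [[0.0302, 0.0183, 0.0], np.float64(6.5)], [[0.0321, 0.0148, 0.0], np.float64(6.5)], [[0.0336, 0.011, 0.0], np.float64(6.5)], [[0.0346, 0.0072, 0.0], np.float64(6.5)]]
[[[0.0352, 0.0032, 0.0], np.float64(6.4)], [[0.0353, -0.0008, 0.0], np.float64(6.5)], [[0.035, -0.0047, 0.0], np.float64(6.5)], [[0.0343, -0.0087, 0.0], np.float64(6.5)], [[0.0331, -0.0125, 0.0], np.float64(6.5)]]
[[[0.0314, -0.0162, 0.0], np.float64(6.5)], [[0.0294, -0.0196, 0.0], np.float64(6.5)], [[0.027, -0.0228, 0.0], np.float64(6.5)], [[0.0242, -0.0257, 0.0], np.float64(6.5)]]
```

Request:
apply_moves --moves '[[[0,0,-0.03],0],[[0,0,-0.03],0],[[0,0,-0.03],0],[[0,0,-0.03],0]]'

```text
time_s: 2.13
tcp_pos: [0.2734, 0.5617, 0.344]
ee_rot: [[0.899, -0.438, 0.0], [-0.438, -0.899, -0.0], [0.0, 0.0, -1.0]]
wrist_force: [0.2, 0.5, 0.1]
gripper_width: 0.999
gripper_force: 0.0
```

Request:
apply_moves --moves '[[[0.028,0.0215,0],6.5],[[0.03,0.0185,0],6.5],[[0.032,0.015,0],6.5],[[0.0335,0.011,0],6.5],[[0.0345,0.007,0],6.5]]'

```text
time_s: 2.55
tcp_pos: [0.3518, 0.4023, 0.3428]
ee_rot: [[0.519, -0.855, 0.0], [-0.855, -0.519, 0.0], [-0.0, -0.0, -1.0]]
wrist_force: [0.8, -0.5, 0.3]
gripper_width: 0.999
gripper_force: 0.0
```

Request:
apply_moves --moves '[[[0.035,0.003,0],6.5],[[0.035,-0.001,0],6.5],[[0.035,-0.005,0],6.5],[[0.034,-0.0085,0],6.5],[[0.033,-0.0125,0],6.5]]'

```text
time_s: 2.97
tcp_pos: [0.4302, 0.2448, 0.3429]
ee_rot: [[-0.022, -1.0, 0.001], [-1.0, 0.022, 0.001], [-0.001, -0.001, -1.0]]
wrist_force: [0.1, -0.1, 0.8]
gripper_width: 1.002
gripper_force: 0.0
```

Request:
apply_moves --moves '[[[0.0315,-0.016,0],6.5],[[0.0295,-0.0195,0],6.5],[[0.027,-0.023,0],6.5],[[0.024,-0.0255,0],6.5],[[0,0,0],0]]'

```text
time_s: 3.38
tcp_pos: [0.4936, 0.1155, 0.3426]
ee_rot: [[-0.462, -0.887, 0.0], [-0.887, 0.462, -0.001], [0.001, -0.001, -1.0]]
wrist_force: [0.1, 0.8, -0.3]
gripper_width: 0.999
gripper_force: 0.0
```

```bash
python3 - <<'E'
from h import *
s=r.sense();print(s["time_s"],np.round(s["tcp_pos"],4),np.round(s["joints"],1),np.round(s["wrist_force"],2))
C,D=frame(FIT)
c=imaging.capture("wrist");im=c["frame"].copy()
print(np.round(c["eye"],3),np.round(c["orientation"],3).tolist())
for t,z in (("door_hinge",.25),("handle_grip",.22),("over_button",.25),("catch",.25),("keeper",.25)):
    for o in models.place_of(c,t)[:2]:
        uv=np.array(o["at"])*[560,420]; print(t,round(o["confidence"],2),uv.round(1),at_z(c,uv,z).round(4))
for P in (D(-.053,.24,.22),D(-.053,.24,.236),D(0,.277,.25),D(-.018,.277,.25),C(-.1,.14,.25),C(-.1,0.065,.25),D(.0165,.2,.25),D(-.018,.1,.25),C(-.1,-.035,.25)):
    u=proj(c,P)[0];print(u.round(0));
    if abs(u).max()<2000: cv2.drawMarker(im,tuple(int(v) for v in u),(255,0,255),0,8,1)
cv2.imwrite("pics/w1.png",im)
E
```

```text
3.3833 [0.4936 0.1155 0.3426] [ 31.6   6.7  -3.3   0.1 -80.1 -59.1] [ 0.12  0.81 -0.35]
[0.455 0.042 0.504] [[-0.887, 0.441, 0.138], [0.462, 0.846, 0.265], [-0.0, 0.298, -0.954]]
door_hinge 0.96 [ 24.2 273.8] [0.7285 0.0594 0.25  ]
handle_grip 0.9 [288.8 199.5] [0.4873 0.116  0.22  ]
keeper 0.65 [243.2 281.4] [0.5539 0.1564 0.25  ]
[285. 204.]
[285. 209.]
[328. 271.]
[329. 253.]
[326. 282.]
[241. 280.]
[241. 289.]
[125. 254.]
[128. 277.]
```

View pics/w1.png

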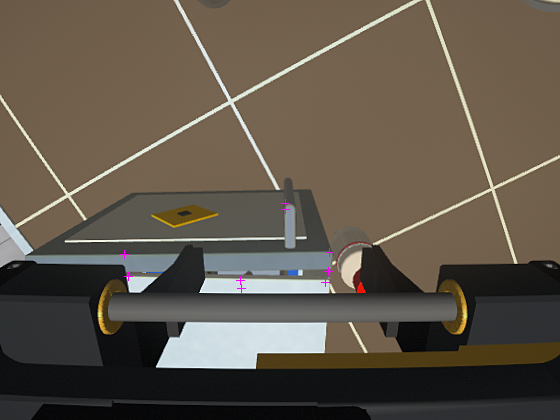

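The wrist picture shows the upright bar near (289, 200), with its upper stand-off running down to (290, 247). The roof's front corner is at (327, 277). All of this is within a few pixels of the projected fit. I'll refit with the wrist view added.

```bash
cat >> h.py <<'E'
from scipy.optimize import least_squares
def refit(cams=("scene","top","wrist"),p0=FIT,prior=None,w=None):
    obs=[]
    for n in cams:
        c=imaging.capture(n)
        for t in ("cupboard","door_hinge","handle_grip","keeper","over_button","catch"):
            o=models.place_of(c,t)
            if o and o[0]["confidence"]>.4:
                uv=np.array(o[0]["at"])*[560,420]; obs.append((n,c,t,uv))
    def res(p):
        C,D=frame(p);P={"cupboard":C(0,0,0),"door_hinge":D(0,0,.25),"handle_grip":D(-.053,.24,.22),"keeper":C(-.1,.065,.25),"over_button":D(.0165,.2,.25),"catch":D(0,.2,.25)}
        e=[]
        for n,c,t,uv in obs:
            q=P[t];d=np.linalg.norm(q-np.array(c["eye"]));e.append((proj(c,q)[0]-uv)*d/c["intrinsics"][0][0]*1000)
        if prior is not None: e.append((np.array(p)-prior)*w)
        return np.concatenate(e)
    f=least_squares(res,p0,loss="soft_l1",f_scale=3)
    for (n,c,t,uv),e in zip(obs,res(f.x)[:2*len(obs)].reshape(-1,2)): print(n,t,e.round(1))
    print(f.x.round(4).tolist());return f.x
E
python3 - <<'E'
from h import *
p=refit();C,D=frame(p);h=D(-.053,.24,.22);print(h)
E
```

```text
scene cupboard [ 55.  -38.5]
scene door_hinge [ 4.3 -0.6]
scene handle_grip [-2.5  3.8]
scene keeper [-2.9 72.3]
top door_hinge [-3.6  0.8]
top handle_grip [-2.3  3.4]
top keeper [71.7 44.5]
wrist handle_grip [-0.4  0.8]
wrist keeper [-11.7  61.8]
wrist catch [-1.  -0.2]
[0.7099, 0.224, 0.7402, 0.3622]
[0.48903094 0.11789726 0.22      ]
```

```bash
sed -i 's/f_scale=3)/f_scale=3,bounds=([0,-1,.8,max(0,p0[3]-.04)],[1,1,1.3,p0[3]+.04]))/' h.py
python3 - <<'E'
from h import *
p=refit();C,D=frame(p);print(D(-.053,.24,.22),D(0,0,0))
s=r.sense();yx=np.degrees(p[2]+p[3])-180
g=plan(D(-.053,.24,.3),yx,2);plan(D(-.053,.24,.22-.019-.006),yx,4,g)
E
```

```text
scene cupboard [ 6.3 -3.7]
scene door_hinge [-4.  -3.5]
scene handle_grip [1.2 2.7]
top door_hinge [-0.5  0.9]
top handle_grip [-0.3 -0.1]
top catch [-102.   172.9]
wrist door_hinge [-0.1 -3.7]
wrist handle_grip [-2.  -2.2]
wrist keeper [ 0.  -5.4]
wrist over_button [-93.   40.5]
wrist catch [ 1.6 -0.9]
[0.6517, 0.2079, 1.1047, 0.0]
[0.48917917 0.11843094 0.22      ] [0.72739816 0.05792713 0.        ]

[[[0.0013, 0.001, 0.0213], np.float64(-0.1)], [[0.0013, 0.001, 0.0213], np.float64(-0.1)]]

[[[-0.0, 0.0, 0.0262], np.float64(-0.0)], [[-0.0, 0.0, 0.0263], np.float64(-0.0)], [[-0.0, 0.0, 0.0262], np.float64(-0.0)], [[-0.0, 0.0, 0.0263], np.float64(-0.0)]]
```

Request:
apply_moves --moves '[[[0.0015,0.001,0.021],0],[[0.001,0.001,0.021],0],[[0,0,0.025],0],[[0,0,0.025],0],[[0,0,0.025],0]]' --hand 0.05

```text
time_s: 6.2
tcp_pos: [0.4892, 0.1185, 0.2247]
ee_rot: [[-0.453, -0.891, 0.001], [-0.891, 0.453, 0.0], [-0.001, -0.0, -1.0]]
wrist_force: [0.0, 0.7, -0.8]
gripper_width: 0.708
gripper_force: 0.0
```

Request:
apply_moves --moves '[[[0,0,0.025],0],[[0,0,0.003],0],[[0,0,0],0]]' --hand 0.03

```text
time_s: 6.45
tcp_pos: [0.4887, 0.118, 0.1965]
ee_rot: [[-0.453, -0.892, -0.003], [-0.892, 0.453, -0.002], [0.003, 0.002, -1.0]]
wrist_force: [0.3, 0.6, 1.2]
gripper_width: 0.48
gripper_force: 0.0
```

```bash
python3 - <<'E'
from h import *
s=r.sense();print(s["time_s"],np.round(s["tcp_pos"],4),np.round(s["wrist_force"],2))
c=imaging.capture("wrist");cv2.imwrite("pics/w2.png",c["frame"])
for o in models.place_of(c,"handle_grip")[:2]:
    uv=np.array(o["at"])*[560,420]; print(round(o["confidence"],2),uv.round(1),at_z(c,uv,.22).round(4))
E
```

```text
6.45 [0.4887 0.118  0.1965] [0.32 0.56 1.22]
0.84 [283.8 289. ] [0.4887 0.1192 0.22  ]
```

View pics/w2.png

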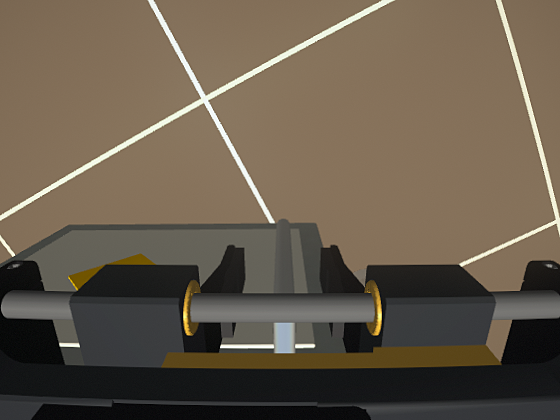

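The bar, at column 284, is centred between the fingers (240 and 325). Closing on it now.

Request:
apply_moves --moves '[[[0,0,0],0],[[0,0,0],0],[[0,0,0],0],[[0,0,0],0],[[0,0,0],0]]' --hand 0

```text
time_s: 6.97
tcp_pos: [0.4883, 0.1185, 0.1982]
ee_rot: [[-0.453, -0.891, -0.002], [-0.891, 0.453, 0.0], [0.001, 0.001, -1.0]]
wrist_force: [-5.7, 1.2, 5.2]
gripper_width: 0.108
gripper_force: 30.0
```

```bash
python3 - <<'E'
from h import *
s=r.sense();print(s["gripper_width"],s["gripper_force"],np.round(s["tcp_pos"],4),np.round(s["wrist_force"],2))
# handle arc about hinge
H=np.array([.729,.0575]);b=np.array([.4887,.118])-H;print(np.hypot(*b), np.hypot(.24,.053))
th0=np.degrees(np.arctan2(b[1],b[0]));yx=np.degrees(np.arctan2(s["ee_rot"][1][0],s["ee_rot"][0][0]))
st=(s["tcp_pos"],yx)
for d in (2,4,5,6,7,8,9):
    a=np.radians(th0+d);q=np.r_[H+np.hypot(*b)*np.array([np.cos(a),np.sin(a)]),s["tcp_pos"][2]]
    st=plan(q,yx+d,1,st,d)
E
```

```text
0.10847456257174333 29.994109869003296 [0.4883 0.1185 0.1982] [-5.72  1.18  5.23]
0.24779899111981868 0.24578242410717654
2
[[[0.0087, -0.0026, -0.0], np.float64(-2.0)]]
4
[[[0.0084, -0.0021, -0.0], np.float64(-2.0)]]
5
[[[0.0042, -0.001, -0.0], np.float64(-1.0)]]
6
[[[0.0042, -0.001, -0.0], np.float64(-1.0)]]
7
[[[0.0042, -0.001, -0.0], np.float64(-1.0)]]
8
[[[0.0042, -0.0009, -0.0], np.float64(-1.0)]]
9
[[[0.0042, -0.001, -0.0], np.float64(-1.0)]]
```

Request:
apply_moves --moves '[[[0.004,-0.001,0],-1],[[0.004,-0.001,0],-1],[[0.004,-0.001,0],-1],[[0.004,-0.001,0],-1],[[0,0,0],0]]'

```text
time_s: 7.38
tcp_pos: [0.4849, 0.1018, 0.1982]
ee_rot: [[-0.39, -0.921, -0.001], [-0.921, 0.39, -0.0], [0.001, 0.001, -1.0]]
wrist_force: [-5.5, 1.2, 6.2]
gripper_width: 0.108
gripper_force: 30.0
```

Request:
apply_moves --moves '[[[0.004,-0.001,0],-1],[[0,0,0],0]]'

```text
time_s: 7.55
tcp_pos: [0.4843, 0.0978, 0.1982]
ee_rot: [[-0.374, -0.928, -0.002], [-0.928, 0.374, -0.0], [0.001, 0.001, -1.0]]
wrist_force: [-6.6, 0.1, 6.2]
gripper_width: 0.107
gripper_force: 30.0
```

Request:
apply_moves --moves '[[[0.002,-0.0005,0],-0.5],[[0,0,0],0]]'

```text
time_s: 7.72
tcp_pos: [0.484, 0.096, 0.1982]
ee_rot: [[-0.366, -0.931, -0.002], [-0.931, 0.366, -0.0], [0.001, 0.002, -1.0]]
wrist_force: [-6.2, 0.7, 6.4]
gripper_width: 0.105
gripper_force: 30.0
```

Request:
apply_moves --moves '[[[0.002,-0.0005,0],-0.5],[[0,0,0],0]]'

```text
time_s: 7.88
tcp_pos: [0.4837, 0.094, 0.1982]
ee_rot: [[-0.357, -0.934, -0.002], [-0.934, 0.357, -0.0], [0.001, 0.002, -1.0]]
wrist_force: [-5.9, 1.1, 6.3]
gripper_width: 0.107
gripper_force: 30.0
```

Request:
apply_moves --moves '[[[0.002,-0.0005,0],-0.5],[[0,0,0],0]]'

```text
time_s: 8.05
tcp_pos: [0.4834, 0.0919, 0.1982]
ee_rot: [[-0.349, -0.937, -0.002], [-0.937, 0.349, -0.0], [0.001, 0.002, -1.0]]
wrist_force: [-5.6, 0.5, 6.5]
gripper_width: 0.106
gripper_force: 30.0
```

Request:
apply_moves --moves '[[[0.002,-0.0005,0],-0.5],[[0,0,0],0]]'

```text
time_s: 8.22
tcp_pos: [0.4832, 0.0898, 0.1983]
ee_rot: [[-0.341, -0.94, -0.002], [-0.94, 0.341, -0.0], [0.001, 0.002, -1.0]]
wrist_force: [-5.8, 0.8, 5.3]
gripper_width: 0.108
gripper_force: 30.0
```

Request:
apply_moves --moves '[[[0.001,-0.0003,0],-0.3],[[0,0,0],0]]'

```text
time_s: 8.38
tcp_pos: [0.4831, 0.0888, 0.1982]
ee_rot: [[-0.336, -0.942, -0.002], [-0.942, 0.336, -0.0], [0.001, 0.002, -1.0]]
wrist_force: [-6.2, 0.9, 6.5]
gripper_width: 0.103
gripper_force: 30.0
```

Request:
apply_moves --moves '[[[0.001,-0.0003,0],-0.3],[[0,0,0],0]]'

```text
time_s: 8.55
tcp_pos: [0.483, 0.0878, 0.1983]
ee_rot: [[-0.331, -0.943, -0.002], [-0.943, 0.331, -0.0], [0.001, 0.002, -1.0]]
wrist_force: [-6.4, 1.4, 6.2]
gripper_width: 0.104
gripper_force: 30.0
```

Request:
apply_moves --moves '[[[0.001,-0.0003,0],-0.3],[[0,0,0],0]]'

```text
time_s: 8.72
tcp_pos: [0.4829, 0.0867, 0.1982]
ee_rot: [[-0.326, -0.945, -0.002], [-0.945, 0.326, -0.001], [0.001, 0.002, -1.0]]
wrist_force: [-7.4, 0.1, 6.7]
gripper_width: 0.107
gripper_force: 30.0
```

Request:
apply_moves --moves '[[[0.001,-0.0003,0],-0.3],[[0,0,0],0]]'

```text
time_s: 8.88
tcp_pos: [0.4828, 0.0861, 0.1982]
ee_rot: [[-0.322, -0.947, -0.002], [-0.947, 0.322, 0.0], [0.0, 0.002, -1.0]]
wrist_force: [-8.1, 2.8, 7.1]
gripper_width: 0.106
gripper_force: 30.0
```

Request:
apply_moves --moves '[[[0.001,-0.0003,0],-0.3],[[0,0,0],0]]'

```text
time_s: 9.05
tcp_pos: [0.4828, 0.0858, 0.1983]
ee_rot: [[-0.317, -0.949, -0.002], [-0.949, 0.317, 0.002], [-0.001, 0.002, -1.0]]
wrist_force: [-8.4, 5.2, 7.6]
gripper_width: 0.107
gripper_force: 30.0
```

Request:
apply_moves --moves '[[[0.001,-0.0003,0],-0.3],[[0,0,0],0]]'

```text
time_s: 9.22
tcp_pos: [0.4828, 0.0856, 0.1983]
ee_rot: [[-0.312, -0.95, -0.002], [-0.95, 0.312, 0.003], [-0.003, 0.003, -1.0]]
wrist_force: [-9.0, 8.6, 6.4]
gripper_width: 0.104
gripper_force: 30.0
```

The hook stop shows clearly: the TCP stalls at y ≈ 0.0857 and the force rises to about 8 N. Easing off, releasing and lifting.

Request:
apply_moves --moves '[[[-0.0025,0.0005,0],0.5],[[0,0,0],0],[[0,0,0],0]]'

```text
time_s: 9.47
tcp_pos: [0.4829, 0.0864, 0.1982]
ee_rot: [[-0.32, -0.947, -0.003], [-0.947, 0.32, -0.0], [0.001, 0.003, -1.0]]
wrist_force: [-7.9, 1.4, 7.2]
gripper_width: 0.109
gripper_force: 30.0
```

Request:
apply_moves --moves '[[[0,0,0],0],[[0,0,0],0],[[0,0,0],0],[[0,0,0],0]]' --hand 0.05

```text
time_s: 9.8
tcp_pos: [0.4847, 0.0864, 0.1975]
ee_rot: [[-0.32, -0.947, 0.001], [-0.947, 0.32, 0.0], [-0.0, -0.001, -1.0]]
wrist_force: [0.8, 0.3, -0.2]
gripper_width: 0.322
gripper_force: 0.0
```

Request:
apply_moves --moves '[[[0,0,-0.035],0],[[0,0,-0.035],0],[[0,0,-0.035],0],[[-0.015,-0.015,-0.035],0],[[-0.025,-0.02,-0.03],0]]'

```text
time_s: 10.22
tcp_pos: [0.5288, 0.1112, 0.3705]
ee_rot: [[-0.321, -0.947, 0.005], [-0.947, 0.321, 0.002], [-0.003, -0.004, -1.0]]
wrist_force: [1.2, 0.9, 0.2]
gripper_width: 0.566
gripper_force: 0.0
```

```bash
python3 - <<'E'
from h import *
th=np.radians(71.0);eu=np.array([np.cos(th),np.sin(th)]);ev=np.array([-eu[1],eu[0]])
B=np.array([.4828,.0857])+.0695*eu-.04*ev;print(B)
s=r.sense();print(np.round(s["tcp_pos"],4),np.round(s["wrist_force"],2),s["gripper_width"])
c=imaging.capture("wrist");im=c["frame"].copy()
for t,z in (("handle_grip",.22),("over_button",.25),("catch",.25),("keeper",.25),("door_hinge",.25)):
    for o in models.place_of(c,t)[:2]:
        uv=np.array(o["at"])*[560,420]; print(t,round(o["confidence"],2),uv.round(1),at_z(c,uv,z).round(4))
for P in (np.r_[B,.25],np.r_[B,.235],np.r_[.4828,.0857,.22]):
    cv2.drawMarker(im,tuple(int(v) for v in proj(c,P)[0]),(255,0,255),0,8,1)
cv2.imwrite("pics/w3.png",cv2.resize(im[120:330,150:410],None,fx=2.8,fy=2.8,interpolation=2))
E
```

```text
[0.54324773 0.13839081]
[0.5288 0.1112 0.3705] [1.2  0.88 0.24] 0.5661717584188325
handle_grip 0.79 [321.5 152.9] [0.4809 0.0849 0.22  ]
over_button 0.93 [276.4 237.9] [0.5455 0.1422 0.25  ]
catch 0.89 [275.8 217. ] [0.5393 0.1225 0.25  ]
keeper 0.65 [275.4 250.8] [0.5508 0.1544 0.25  ]
door_hinge 0.87 [ 64.9 218.7] [0.7282 0.0607 0.25  ]
```

View pics/w3.png

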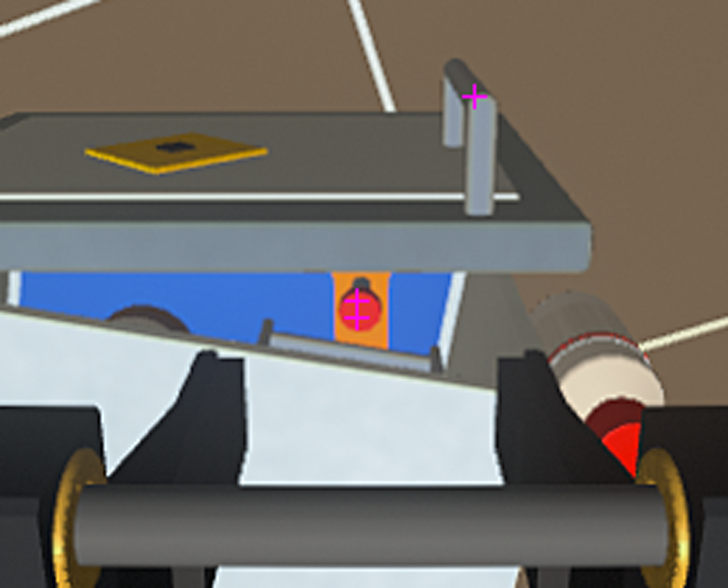

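The crop shows the red button at (360, 308). The predicted points at z = 0.25 and z = 0.235 straddle it at (357, 318) and (357, 300), and the gap is clear. Moving above the button with the fingers shut.

```bash
python3 - <<'E'
from h import *
g=plan([.5435,.1388,.33],-108.9,2);plan([.5435,.1388,.258],-108.9,3,g)
E
```

```text
[[[-0.0153, -0.003, 0.0171], np.float64(0.1)], [[-0.0152, -0.003, 0.0172], np.float64(0.1)]]

[[[-0.0, 0.0, 0.024], np.float64(0.0)], [[-0.0, 0.0, 0.024], np.float64(0.0)], [[-0.0, 0.0, 0.024], np.float64(0.0)]]
```

Request:
apply_moves --moves '[[[-0.015,-0.003,0.017],0],[[-0.015,-0.003,0.017],0],[[0,0,0],0],[[0,0,0],0],[[0,0,0],0]]' --hand 0

```text
time_s: 10.93
tcp_pos: [0.5438, 0.1381, 0.3321]
ee_rot: [[-0.32, -0.948, -0.0], [-0.948, 0.32, -0.001], [0.001, 0.0, -1.0]]
wrist_force: [-0.4, 0.2, 0.1]
gripper_width: 0.283
gripper_force: 0.0
```

Request:
apply_moves --moves '[[[0,0,0.01],0],[[0,0,0.01],0],[[0,0,0],0],[[0,0,0],0]]'

```text
time_s: 11.27
tcp_pos: [0.5437, 0.1382, 0.3113]
ee_rot: [[-0.32, -0.947, -0.002], [-0.947, 0.32, -0.001], [0.001, 0.001, -1.0]]
wrist_force: [-0.1, 0.3, -0.1]
gripper_width: 0.028
gripper_force: 0.0
```

Request:
apply_moves --moves '[[[-0.0005,0,0.02],0],[[0,0,0.02],0],[[0,0,0.015],0],[[0,0,0.003],0],[[0,0,0],0]]'

```text
time_s: 11.68
tcp_pos: [0.5442, 0.1389, 0.2535]
ee_rot: [[-0.32, -0.948, -0.001], [-0.948, 0.32, -0.001], [0.002, 0.001, -1.0]]
wrist_force: [0.3, 0.4, 0.9]
gripper_width: 0.005
gripper_force: 0.0
```

Request:
apply_moves --moves '[[[0,0,0.002],0],[[0,0,0.002],0],[[0,0,0],0]]'

```text
time_s: 11.93
tcp_pos: [0.5447, 0.1393, 0.2507]
ee_rot: [[-0.32, -0.948, 0.001], [-0.948, 0.32, 0.001], [-0.001, -0.001, -1.0]]
wrist_force: [0.0, -0.4, -0.3]
gripper_width: 0.009
gripper_force: 0.0
```

Request:
apply_moves --moves '[[[0,0,0.002],0],[[0,0,0],0]]'

```text
time_s: 12.1
tcp_pos: [0.5444, 0.1392, 0.2482]
ee_rot: [[-0.32, -0.948, 0.0], [-0.948, 0.32, 0.0], [-0.0, -0.0, -1.0]]
wrist_force: [0.7, -0.2, 0.1]
gripper_width: 0.006
gripper_force: 0.0
```

Request:
apply_moves --moves '[[[0,0,0.002],0],[[0,0,0],0]]'

```text
time_s: 12.27
tcp_pos: [0.5443, 0.1391, 0.2458]
ee_rot: [[-0.32, -0.947, -0.0], [-0.947, 0.32, -0.0], [0.0, 0.0, -1.0]]
wrist_force: [-0.1, 1.1, -0.6]
gripper_width: 0.003
gripper_force: 0.0
```

Not touching yet. I'll continue in 1 mm steps, a few per batch.

Request:
apply_moves --moves '[[[0,0,0.001],0],[[0,0,0],0]]'

```text
time_s: 12.43
tcp_pos: [0.5443, 0.1392, 0.2449]
ee_rot: [[-0.32, -0.948, -0.0], [-0.948, 0.32, -0.0], [0.0, 0.0, -1.0]]
wrist_force: [-0.1, 0.1, -0.5]
gripper_width: 0.009
gripper_force: 0.0
```

Request:
apply_moves --moves '[[[0,0,0.001],0],[[0,0,0],0]]'

```text
time_s: 12.6
tcp_pos: [0.5443, 0.1391, 0.2439]
ee_rot: [[-0.32, -0.948, -0.0], [-0.948, 0.32, -0.0], [0.0, 0.0, -1.0]]
wrist_force: [-0.0, 0.3, -0.6]
gripper_width: 0.005
gripper_force: 0.0
```

Request:
apply_moves --moves '[[[0,0,0.001],0],[[0,0,0],0]]'

```text
time_s: 12.77
tcp_pos: [0.5443, 0.1392, 0.2429]
ee_rot: [[-0.32, -0.948, -0.0], [-0.948, 0.32, -0.0], [0.0, 0.0, -1.0]]
wrist_force: [-0.5, 0.2, -0.7]
gripper_width: 0.003
gripper_force: 0.0
```

Request:
apply_moves --moves '[[[0,0,0.001],0],[[0,0,0],0]]'

```text
time_s: 12.93
tcp_pos: [0.5445, 0.1392, 0.2423]
ee_rot: [[-0.32, -0.948, 0.0], [-0.948, 0.32, 0.0], [-0.0, -0.0, -1.0]]
wrist_force: [0.3, -0.3, -0.2]
gripper_width: 0.005
gripper_force: 0.0
```

Request:
apply_moves --moves '[[[0,0,0.001],0],[[0,0,0],0]]'

```text
time_s: 13.1
tcp_pos: [0.5446, 0.1392, 0.2417]
ee_rot: [[-0.319, -0.948, 0.001], [-0.948, 0.319, 0.0], [-0.0, -0.001, -1.0]]
wrist_force: [-1.0, -0.1, 4.9]
gripper_width: 0.002
gripper_force: 1.9
```

Request:
apply_moves --moves '[[[0,0,0.001],0],[[0,0,0],0]]'

```text
time_s: 13.27
tcp_pos: [0.5446, 0.1392, 0.2406]
ee_rot: [[-0.319, -0.948, 0.001], [-0.948, 0.319, 0.0], [-0.0, -0.001, -1.0]]
wrist_force: [-0.8, 0.4, 4.7]
gripper_width: 0.008
gripper_force: 2.5
```

Request:
apply_moves --moves '[[[0,0,0.001],0],[[0,0,0],0]]'

```text
time_s: 13.43
tcp_pos: [0.5446, 0.1392, 0.2397]
ee_rot: [[-0.319, -0.948, 0.001], [-0.948, 0.319, 0.0], [-0.001, -0.001, -1.0]]
wrist_force: [-1.9, 0.6, 6.7]
gripper_width: 0.007
gripper_force: 2.9
```

Contact is at z ≈ 0.242, and the spring behaves as described. The target is about 6.8 mm of sink, z ≈ 0.2353.

Request:
apply_moves --moves '[[[0,0,0.001],0],[[0,0,0.001],0],[[0,0,0],0]]'

```text
time_s: 13.68
tcp_pos: [0.5447, 0.1392, 0.2381]
ee_rot: [[-0.319, -0.948, 0.001], [-0.948, 0.319, 0.0], [-0.001, -0.001, -1.0]]
wrist_force: [-3.0, -0.5, 6.9]
gripper_width: 0.006
gripper_force: 3.7
```

Request:
apply_moves --moves '[[[0,0,0.001],0],[[0,0,0],0],[[0,0,0],0]]'

```text
time_s: 13.93
tcp_pos: [0.5447, 0.1393, 0.2375]
ee_rot: [[-0.319, -0.948, 0.002], [-0.948, 0.319, 0.0], [-0.001, -0.001, -1.0]]
wrist_force: [-2.9, -0.1, 8.1]
gripper_width: 0.007
gripper_force: 4.0
```

Request:
apply_moves --moves '[[[0,0,0.001],0],[[0,0,0],0],[[0,0,0],0]]'

```text
time_s: 14.18
tcp_pos: [0.5447, 0.1394, 0.2367]
ee_rot: [[-0.319, -0.948, 0.002], [-0.948, 0.319, 0.001], [-0.001, -0.002, -1.0]]
wrist_force: [-2.9, -0.4, 8.8]
gripper_width: 0.006
gripper_force: 4.4
```

Request:
apply_moves --moves '[[[0,0,0.001],0],[[0,0,0],0],[[0,0,0],0]]'

```text
time_s: 14.43
tcp_pos: [0.5448, 0.1394, 0.2359]
ee_rot: [[-0.319, -0.948, 0.002], [-0.948, 0.319, 0.001], [-0.001, -0.002, -1.0]]
wrist_force: [-3.2, 0.8, 10.0]
gripper_width: 0.005
gripper_force: 4.8
```

Request:
apply_moves --moves '[[[0,0,0.001],0],[[0,0,0],0],[[0,0,0],0]]'

```text
time_s: 14.68
tcp_pos: [0.5448, 0.1395, 0.2351]
ee_rot: [[-0.319, -0.948, 0.002], [-0.948, 0.319, 0.001], [-0.002, -0.002, -1.0]]
wrist_force: [-3.3, -0.0, 10.7]
gripper_width: 0.002
gripper_force: 5.2
```

```bash
python3 - <<'E'
from h import *
s=r.sense();print(np.round(s["tcp_pos"],4),np.round(s["wrist_force"],2),np.round(s["joints"],1))
# hinge from handle at th=.16
th=np.radians(71.0);eu=np.array([np.cos(th),np.sin(th)]);ev=np.array([-eu[1],eu[0]])
H=np.array([.4828,.0857])+.053*eu-.24*ev;print("hinge",H)
t=np.array(s["tcp_pos"])[:2]-H;print("u,v",t@eu,t@ev)
b=t; r0=np.hypot(*b);a0=np.arctan2(b[1],b[0]);yx=np.degrees(np.arctan2(s["ee_rot"][1][0],s["ee_rot"][0][0]))
st=(s["tcp_pos"],yx)
for d in (1,2,3,4,5,6,7,8,9,10,14):
    a=a0+np.radians(d);st=plan(np.r_[H+r0*np.array([np.cos(a),np.sin(a)]),s["tcp_pos"][2]],yx+d,1,st,d)
E
```

```text
[0.5448 0.1395 0.2351] [-3.34 -0.04 10.7 ] [ 30.9  15.4  -7.5   0.  -67.  -49.5]
hinge [0.72697957 0.05767613]
u,v 0.018024972611871838 0.198882663829852
1
[[[0.0035, 0.0003, -0.0], np.float64(-1.0)]]
2
[[[0.0034, 0.0003, -0.0], np.float64(-1.0)]]
3
[[[0.0035, 0.0003, -0.0], np.float64(-1.0)]]
4
[[[0.0035, 0.0003, -0.0], np.float64(-1.0)]]
5
[[[0.0035, 0.0003, -0.0], np.float64(-1.0)]]
6
[[[0.0034, 0.0003, -0.0], np.float64(-1.0)]]
7
[[[0.0035, 0.0004, -0.0], np.float64(-1.0)]]
8
[[[0.0035, 0.0003, -0.0], np.float64(-1.0)]]
9
[[[0.0034, 0.0003, -0.0], np.float64(-1.0)]]
10
[[[0.0035, 0.0003, -0.0], np.float64(-1.0)]]
14
[[[0.0139, 0.0008, -0.0], np.float64(-4.0)]]
```

Request:
apply_moves --moves '[[[0.0035,0.0003,0.0003],-1],[[0.0035,0.0003,0],-1],[[0,0,0],0]]'

```text
time_s: 14.93
tcp_pos: [0.5421, 0.1328, 0.2351]
ee_rot: [[-0.285, -0.958, 0.003], [-0.958, 0.285, 0.001], [-0.002, -0.003, -1.0]]
wrist_force: [-4.0, 0.4, 9.6]
gripper_width: 0.003
gripper_force: 5.2
```

Request:
apply_moves --moves '[[[0.0035,0.0003,0],-1],[[0,0,0],0]]'

```text
time_s: 15.1
tcp_pos: [0.5409, 0.1296, 0.2351]
ee_rot: [[-0.269, -0.963, 0.003], [-0.963, 0.269, 0.001], [-0.002, -0.003, -1.0]]
wrist_force: [-3.5, 0.0, 11.0]
gripper_width: 0.009
gripper_force: 5.2
```

```bash
cat >> h.py <<'E'
H=np.array([.7270,.0577])
def door():
    for n in ("scene","top","wrist"):
        c=imaging.capture(n)
        for o in models.place_of(c,"handle_grip")[:1]:
            uv=np.array(o["at"])*[560,420];P=at_z(c,uv,.22)[:2]-H
            print(n,round(o["confidence"],2),"r",np.hypot(*P).round(3),"theta",((np.arctan2(P[1],P[0])-np.radians(102.45)-np.radians(61.83)+np.pi)%(2*np.pi)-np.pi).round(3))
E
python3 -c "
from h import *
door()"
```

```text
scene 0.64 r 0.243 theta 0.193
top 0.69 r 0.247 theta 0.206
wrist 0.92 r 0.247 theta 0.209
```

The door has followed to θ ≈ 0.21, so the hook is free. I'll keep it pressed past 0.27.

Request:
apply_moves --moves '[[[0.0035,0.0003,0],-1],[[0.0035,0.0003,0],-1],[[0.0035,0.0003,0],-1],[[0,0,0],0]]'

```text
time_s: 15.73
tcp_pos: [0.5374, 0.1194, 0.2351]
ee_rot: [[-0.218, -0.976, 0.003], [-0.976, 0.218, 0.001], [-0.001, -0.003, -1.0]]
wrist_force: [-3.3, 0.2, 10.0]
gripper_width: 0.006
gripper_force: 5.2
```

Request:
apply_moves --moves '[[[0.0035,0.0003,0],-1],[[0.0035,0.0003,0],-1],[[0.0035,0.0003,0],-1],[[0.0035,0.0003,0],-1],[[0,0,0],0]]'

```text
time_s: 16.15
tcp_pos: [0.5337, 0.1058, 0.2351]
ee_rot: [[-0.149, -0.989, 0.004], [-0.989, 0.149, 0.0], [-0.001, -0.003, -1.0]]
wrist_force: [-3.2, 0.2, 10.3]
gripper_width: 0.004
gripper_force: 5.2
```

```bash
python3 -c "
from h import *
door();s=r.sense()
t=np.array(s['tcp_pos'])[:2]-H
for th in (.16+10*.01745,):
    a=np.radians(61.83)+th;eu=np.array([np.cos(a),np.sin(a)]);print('u,v',t@eu,t@[-eu[1],eu[0]],s['tcp_pos'])
"
```

```text
scene 0.85 r 0.25 theta 0.296
wrist 0.59 r 0.246 theta 0.333
u,v 0.017430141912722477 0.19843390445633488 [0.53373966 0.10597284 0.23501839]
```

θ ≈ 0.33 and the hook is clear. I'll lift off the button, shift toward the free edge clear of the catch, and lower behind the door.

Request:
apply_moves --moves '[[[0,0,-0.004],0],[[0,0,-0.008],0],[[0,0,-0.015],0],[[0,0.02,0],0],[[0,0.02,0],0]]'

```text
time_s: 16.87
tcp_pos: [0.4935, 0.1122, 0.2593]
ee_rot: [[-0.152, -0.988, -0.0], [-0.988, 0.152, 0.0], [-0.0, 0.0, -1.0]]
wrist_force: [-1.5, 0.8, 0.4]
gripper_width: 0.005
gripper_force: 0.0
```

Request:
apply_moves --moves '[[[0,0,0],0],[[0,0,0.012],0],[[0,0,0.012],0],[[0,0,0.011],0],[[0,0,0],0]]'

```text
time_s: 17.28
tcp_pos: [0.4919, 0.1115, 0.2218]
ee_rot: [[-0.151, -0.989, -0.005], [-0.989, 0.151, -0.002], [0.003, 0.005, -1.0]]
wrist_force: [0.3, -0.4, -0.0]
gripper_width: 0.003
gripper_force: 0.0
```

```bash
python3 -c "
from h import *
door();s=r.sense()
t=np.array(s['tcp_pos'])[:2]-H
a=np.radians(61.83)+.333;eu=np.array([np.cos(a),np.sin(a)]);print('u,v',t@eu,t@[-eu[1],eu[0]],s['tcp_pos'])
"
```

```text
scene 0.67 r 0.245 theta 0.315
top 0.64 r 0.242 theta 0.347
wrist 0.93 r 0.245 theta 0.336
u,v 0.016967779109912845 0.23879669124509972 [0.49388341 0.11218321 0.22539354]
```

Approaching contact with the inner face, then swinging at 3° per row.

Request:
apply_moves --moves '[[[0.004,0,0],0],[[0.005,0,0],-1],[[0.009,0,0],-2],[[0.0126,0.0002,0],-3],[[0.0126,0.0002,0],-3]]'

```text
time_s: 18.0
tcp_pos: [0.4888, 0.069, 0.2252]
ee_rot: [[0.01, -1.0, 0.001], [-1.0, -0.01, 0.001], [-0.001, -0.001, -1.0]]
wrist_force: [-0.5, 0.9, -0.2]
gripper_width: 0.007
gripper_force: 0.4
```

Request:
apply_moves --moves '[[[0.0126,0.0002,0],-3],[[0.0126,0.0002,0],-3],[[0.0126,0.0002,0],-3],[[0.0126,0.0002,0],-3],[[0.0126,0.0002,0],-3]]'

```text
time_s: 18.42
tcp_pos: [0.4948, 0.006, 0.2253]
ee_rot: [[0.267, -0.964, 0.001], [-0.964, -0.267, 0.001], [-0.0, -0.001, -1.0]]
wrist_force: [0.0, 0.5, -0.1]
gripper_width: 0.006
gripper_force: 0.4
```

```bash
cat >> h.py <<'E'
def uv():
    s=r.sense();t=np.array(s['tcp_pos'])[:2]-H
    yx=np.arctan2(s["ee_rot"][1][0],s["ee_rot"][0][0])+np.pi
    eu=np.array([np.cos(yx),np.sin(yx)]);print("tool theta",(yx-np.radians(61.83)).round(3),'u,v',t@eu,t@[-eu[1],eu[0]],np.round(s['tcp_pos'],4),np.round(s["wrist_force"],1),np.round(s["joints"],1))
E
python3 -c "
from h import *
door();uv()"
```

```text
scene 0.65 r 0.243 theta 0.756
top 0.83 r 0.241 theta 0.807
wrist 0.79 r 0.245 theta 0.792
tool theta 0.759 u,v 0.012377999019629556 0.2376488644475075 [0.4945 0.0068 0.2249] [ 0.3 -0.3  0.1] [ 19.6   9.2 -17.2  -0.  -63.7  -4.3]
```

Request:
apply_moves --moves '[[[0.0126,0.0002,0],-3],[[0.0126,0.0002,0],-3],[[0.0126,0.0002,0],-3],[[0.0126,0.0002,0],-3],[[0.0126,0.0002,0],-3]]'

```text
time_s: 19.13
tcp_pos: [0.5167, -0.052, 0.2249]
ee_rot: [[0.508, -0.861, 0.0], [-0.861, -0.508, 0.0], [-0.0, -0.0, -1.0]]
wrist_force: [0.2, 1.3, 0.1]
gripper_width: 0.006
gripper_force: 0.4
```

Request:
apply_moves --moves '[[[0.0126,0.0002,0],-3],[[0.0126,0.0002,0],-3],[[0.0084,0.0001,0],-2],[[0.0084,0.0001,0],-2],[[0.0063,0.0001,0],-1.5]]'

```text
time_s: 19.55
tcp_pos: [0.5438, -0.0921, 0.2247]
ee_rot: [[0.668, -0.744, -0.0], [-0.744, -0.668, 0.0], [-0.0, 0.0, -1.0]]
wrist_force: [-0.5, 1.5, 0.3]
gripper_width: 0.005
gripper_force: 0.4
```

```bash
python3 -c "
from h import *
door();uv()"
```

```text
scene 0.96 r 0.236 theta 1.228
wrist 0.79 r 0.246 theta 1.239
tool theta 1.222 u,v 0.011280951830004257 0.23651682899825566 [ 0.5433 -0.0917  0.2248] [-0.2 -0.8  0.3] [  7.3  14.8  -9.8  -0.  -65.4  34.6]
```

Request:
apply_moves --moves '[[[0.0084,0.0001,0],-2],[[0.0084,0.0001,0],-2],[[0.0084,0.0001,0],-2],[[0.0084,0.0001,0],-2],[[0.0063,0.0001,0],-1.5]]'

```text
time_s: 20.27
tcp_pos: [0.5717, -0.1204, 0.2249]
ee_rot: [[0.782, -0.623, -0.0], [-0.623, -0.782, 0.0], [-0.0, 0.0, -1.0]]
wrist_force: [-1.3, 1.0, 1.2]
gripper_width: 0.003
gripper_force: 0.4
```

Request:
apply_moves --moves '[[[0.0063,0.0001,0],-1.5],[[0.0063,0.0001,0],-1.5],[[0.0042,0.0001,0],-1],[[0.0042,0.0001,0],-1],[[0.0042,0.0001,0],-1]]'

```text
time_s: 20.68
tcp_pos: [0.5917, -0.1356, 0.2248]
ee_rot: [[0.843, -0.538, -0.0], [-0.538, -0.843, 0.0], [-0.0, 0.0, -1.0]]
wrist_force: [-0.6, 0.3, 1.3]
gripper_width: 0.005
gripper_force: 0.3
```

Request:
apply_moves --moves '[[[0.0042,0.0001,0],-1],[[0.0042,0.0001,0],-1],[[0.0042,0.0001,0],-1],[[0,0,0],0],[[0,0,0],0]]'

```text
time_s: 21.1
tcp_pos: [0.6026, -0.1428, 0.2246]
ee_rot: [[0.869, -0.495, 0.0], [-0.495, -0.869, -0.0], [0.0, -0.0, -1.0]]
wrist_force: [-0.8, 0.5, -1.4]
gripper_width: 0.008
gripper_force: 0.0
```

```bash
python3 -c "
from h import *
door();uv()"
```

```text
scene 0.57 r 0.238 theta 1.546
wrist 0.68 r 0.243 theta 1.567
tool theta 1.545 u,v 0.009399432155983461 0.23577663614446082 [ 0.6022 -0.1426  0.2249] [-0.6  0.2  0.9] [  1.6  21.4  -0.3   0.  -68.4  58.7]
```

Square (θ ≈ 1.55). I'll back off inward, lift clear and check.

Request:
apply_moves --moves '[[[-0.01,0,0],0],[[-0.02,0,-0.01],0],[[-0.01,0,-0.035],0],[[0,0,-0.04],0],[[0,0,-0.04],0]]'

```text
time_s: 21.82
tcp_pos: [0.5657, -0.1223, 0.3513]
ee_rot: [[0.87, -0.494, -0.001], [-0.494, -0.87, -0.0], [-0.001, 0.001, -1.0]]
wrist_force: [1.5, -0.4, 0.7]
gripper_width: 0.003
gripper_force: 0.0
```

Request:
apply_moves --moves '[[[0,0,-0.02],0],[[0,0,0],0],[[0,0,0],0]]'

```text
time_s: 22.07
tcp_pos: [0.5672, -0.1224, 0.3712]
ee_rot: [[0.869, -0.494, 0.003], [-0.494, -0.869, 0.001], [0.002, -0.002, -1.0]]
wrist_force: [-0.6, -0.1, -0.4]
gripper_width: 0.004
gripper_force: 0.0
```

```bash
python3 -c "
from h import *
door();uv()
a=imaging.capture('scene')['frame'][20:400,100:400];b=imaging.capture('top')['frame'][60:340,90:440]
b=cv2.resize(b,None,fx=1.3,fy=380/280);cv2.imwrite('pics/e.png',np.hstack([a,b]))
"
```

```text
scene 0.69 r 0.233 theta 1.576
wrist 0.79 r 0.244 theta 1.56
tool theta 1.545 u,v 0.04967335303012067 0.23597765376454902 [ 0.5671 -0.1228  0.3683] [ 0.1 -0.1  0.1] [  3.8  14.2   9.6  -0.  -85.6  56.6]
```

View pics/e.png

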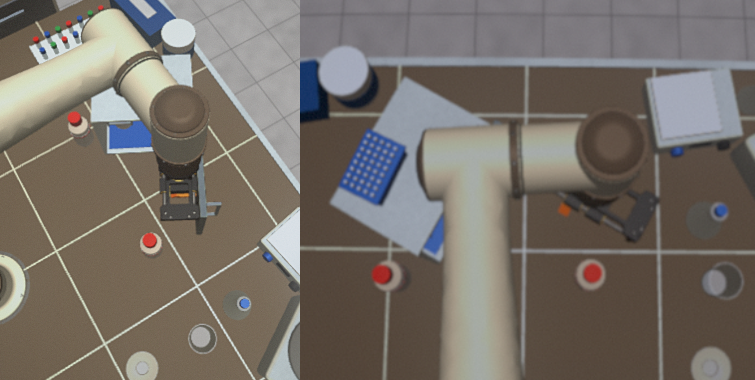

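The door stands square at θ ≈ 1.56. In the scene view it is at about (203, 200), and the orange hook shows at (180, 197). The bottles, flask, beaker and tip box are upright where they were, and the gripper is clear. Handing in.

```bash
python3 -c "
from h import *
print(r.finish_job())"
```

```text
the job is handed in; nothing more can be done
None
```

The cupboard door stands open at about 1.56 rad, square to the front; the hook was released with a button press of about 11 N, nothing else looked disturbed in the last pictures, and I handed the job in after about 22 s of robot time.

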